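Seat the bottle and snap the stand's toggle clamp shut

ROBOT

A 6-joint arm with a two-finger parallel gripper is mounted at the origin on the work surface. World frame = base frame: x ahead of the robot, y to its left, z up, the work surface at z = 0. Lengths are in m, angles in degrees, forces in N, time in s.
With the tool pointing down it reaches from about 0.4 to 0.825 m from the base axis. Payload 7 kg.
Tool frame: the origin (TCP) lies between the finger pads; the fingertips stand 19 mm ahead of it and the grasp point (between the pads) is the TCP; x points along the fingers, y is the direction in which the jaws open and shut, and the axes are right-handed (so a half turn about x gives the same grasp; the last joint's range is limited). The gripper opens to 88 mm and grips with 3 to 60 N. Pads are 19 mm wide; open, the fingers measure 130 mm over their backs; the gripper's body (78 mm by 193 mm) begins 47 mm behind the grasp point.
Start: joints at [89.502, 20.546, 0.682, 0, -70.136, -16.507], TCP at [0.197, 0.645, 0.246] pointing down, gripper open.
Joint ranges: [-176.03, 176.03], [-82.01, 121.73], [-58.28, 71.71], [-173.87, 95.51], [-174.79, -0.11], [-173.66, 173.66]. Speed limits (degrees/s): [136.94, 136.94, 172.46, 180, 180, 180].

INTERFACE

Orientations are given as [roll, pitch, yaw] about the fixed x, y, z axes, in that order (R = Rz(yaw) Ry(pitch) Rx(roll)).
In Python, from plant import r gives the robot as it stands.
- The arm moves only by the tool send_rows, never from a script. Its argument "plan" is a list of rows, each a list of 2 entries, a list of its own where there are three numbers: the shift along the tool's x, y, z scaled (see below), then the turn, a rotation vector about the tool's x, y, z scaled (see below). A call has exactly 5 rows; each row is the pose to reach, as a shift and turn from the pose measured when the call began, along the tool's axes at that moment; what a row does not reach only later rows make up. The controller multiplies each number of a shift by 0.15 m and each number of a turn by pi/4 rad. A row lasts 1/10 s, in which the tool goes at most 50 mm and 8.59 degrees, less where a joint would pass 70% of its speed; a pose out of reach is approached as far as the arm can. A call with a number of a shift or a turn outside -1 to 1 is refused whole. A call with a gripper value outside its range is refused whole. "jaw" is the opening, from -1 (shut) to 1 (fully open), so that 0 is half open, set as the call begins (left out, the last holds). The fingers move at their own pace and stop on an object; "force" is the grip in N (left out, the last holds). Time passes only in rows, so rows that repeat a pose let the fingers close, or fill a call up. It gives the time, the measured TCP pose, the force and the opening at its end, in the units of the state.
- r.get_state(): the state, without advancing time (a new reading comes with each control period).
- r.capture(name): name is "side" or "top" or "wrist"; returns a dict with "color" (480x640x3 uint8, red, green, blue), "range_z" (480x640 float32, m along the optical axis (not along the pixel's ray), 0 where there is no reading), "mtx" (3x3 intrinsics, pixels), "pose" (4x4, takes a point from camera to world coordinates). Camera axes: x right, y down, z forward; pixel columns grow to the right and rows downward; lengths in m; the calibration is good to about 2 mm. A picture is of the moment at which its call begins.
- r.close_job(): hands the job in, once; it reports no verdict.
Trained networks look in a picture, given as the dict that the camera call returned (one of the last four; its "shot" number tells which), for a name from the list of things; names that differ only in an ending like _2 or _b are one class to them, and where a whole thing is asked for, a point or a joint stands for the part that bears it (a point fixed in the world has none). Each returns a list of dicts, best first, with "score" (0 to 1); they miss things now and then, are a little off and sometimes report something else, mostly with a low value. They report only what shows in the picture. A call takes as long as a camera call. They do not tell look-alikes from the thing itself.
- r.find_in(picture, target): "uv" ([column, row] in pixels, amid what is visible of it).
- r.trace(picture, target): "mask" (480x640 bool, what is visible of it) and "uv" ([column, row] in pixels, amid what is visible of it).
The state is a dict: "time_s": time; "joints": joint angles; "qd": joint speeds; "joint_torque": joint torques, N m; "tcp_pos": TCP position; "eef_rot": TCP orientation; "contact_force": force on the tool from outside, world axes, zero at the start; "moment": the same for the moment, N m; "gripper_width": finger opening in m.
Only numpy, scipy, OpenCV 4.12 (cv2) and the standard library are available. Lean on these libraries where they do the work, as an engineer would, in place of code of your own. Each camera call takes 0.05 s, during which the arm holds its last target. There are 200 camera calls.

TASK

One of the two bottle stands is still open: push its bottle upright along the channel until it is fully home against the back stop, then flip that stand's handle over past upright so that the toggle clamp snaps shut on the cap. Everything is done by pushing: pick nothing up. Leave the other stand clamped as it is and do not disturb the other things on the table.

Things in the scene. Friction and masses are not known exactly. Their poses are not given: they have to be found in the camera images.
- stand: The open bottle stand, fixed: aluminium base 165 x 90 x 12 mm with channel, back stop and clamp tower. Origin: on the table, straight below the centre of a bottle that is fully home. x points along the channel from its open mouth to the stop and tower (away from the robot, turned up to 0.25 rad), y left, z up. Base from x = -95 to 70 mm; the bottle slides on its top face, z = 12 mm.
- stop_face (a point): Middle of the front face of the open stand's back stop: stand frame x = 19, y = 0, z = 35 mm. Stop and tower (50 mm wide) fill x = 19 to 61 mm; stop top z = 57, tower top z = 95, two cheeks up to z = 130 mm. The channel before it lies between two rails, 43 mm apart, top at z = 24 mm, from x = -80 to 20 mm.
- bottle_center (a point): Centre (half-way up) of the loose bottle standing in the open stand's channel, 35 to 50 mm short of home at the start: amber glass, about 110 g, 38 mm across up to 56 mm above its foot, then neck and black cap, 26 mm across; 85 mm tall. Home: its x and y in the stand's frame are 0. It slides upright if pushed low (20 mm above its foot or less).
- clamp (a joint): Angle (rad) of the open stand's clamp about its shaft. 0: open (start), arm straight up, handle leaning 0.8 rad away from the robot (stand +x). 0.8: handle upright, dead centre. 1.6: closed, arm level, pad pressing on the cap, handle leaning 0.8 rad to the robot (-x); 1.75 if no bottle is home. A spring drives it away from 0.8 to either end, up to 0.16 N m (2.5 N at the knob).
- clamp_shaft (a point): Shaft of the open stand's clamp, parallel to the stand's y; this point is at x = 45, y = 0, z = 115 mm in its frame. One rigid piece turns on it: the hold-down arm at y = 0 (52 mm long, 12 mm thick, rubber pad near its end) and the handle at y = +65 mm, left of the tower.
- clamp_knob (a point): Centre of the black ball knob, 22 mm across, on the end of the open stand's handle (a 10 mm rod), 70 mm from the shaft axis. In the stand's frame y = 65 mm and x = 95, z = 164 mm when open; x = 45, z = 185 upright; x = -5, z = 164 closed. The space beyond the handle and to its left is free at that height.
- stand_done: The other stand, same shape, size and axes; its bottle is already home and clamped. To be left alone.
- clamp_done (a joint): Clamp angle of the other stand in the same sense; about 1.6 (closed) throughout.
- bottle_done_center (a point): Centre of the bottle clamped in the other stand, of the same kind and size as the loose one.
- small_bottle_center (a point): Bystander, loose, between the two stands: small amber bottle, 26 mm across, 62 mm tall, black cap. The point is its centre, half-way up.
- back_bottle_center (a point): Bystander, loose, behind and between the two stands: small amber bottle, 29 mm across, 70 mm tall, white cap. The point is its centre, half-way up.
- left_bottle_center (a point): Bystander, loose, left of the stands: amber bottle, 38 mm across, 85 mm tall, white cap. The point is its centre, half-way up.
- right_bottle_center (a point): Bystander, loose, right of the stands: amber bottle, 33 mm across, 78 mm tall, black cap. The point is its centre, half-way up.
- beaker: Bystander, loose, left of the stands: small glass beaker, 60 mm across the rim, 70 mm tall. Origin: centre of its underside.
- cream_jar: Bystander, loose, right of the stands: low amber jar with a white lid, 52 mm across, 45 mm tall. Origin: centre of its underside.
Things that resemble listed ones, but are neither listed nor needed, are in the scene too. What is shaped like the part that bears bottle_center but purple or red is not meant.

How it is judged (in metres and radians):
On the way, in this order (a step that is already met when the one before it is completed fails the run):
1. the bottle is fully home against the back stop, with the clamp still open (x of bottle_center in the frame of stand between -0.004 and 0.004 m and y of bottle_center in the frame of stand between -0.006 and 0.006 m and angle between bottle_center's own z axis and vertical below 0.12 rad and value of joint clamp below 0.8 rad), for 0.2 s.
2. the clamp has snapped over onto the cap (x of bottle_center in the frame of stand between -0.004 and 0.004 m and y of bottle_center in the frame of stand between -0.006 and 0.006 m and angle between bottle_center's own z axis and vertical below 0.12 rad and value of joint clamp between 1.5 and 1.68 rad), for 0.2 s.
At the end, for the whole second after the job is handed in: The loose bottle stands upright, fully home in the open stand (centre within 4 mm of home along the channel, 6 mm across it), that stand's clamp is shut and at rest on the cap (angle 1.5 to 1.68 rad), and the other stand is still clamped (1.5 to 1.68 rad) with its bottle within 8 mm of where it was (all of step 2 and velocity of joint clamp between -0.1 and 0.1 rad/s and value of joint clamp_done between 1.5 and 1.68 rad and distance of bottle_done_center from where it was at the start of the episode below 0.008 m); the robot touches nothing.
It fails at once if a stand's bottle is picked up (12 mm higher than it stood) or tipped over (height (world z) of any of bottle_center, bottle_done_center above 0.0665 m or angle between any of bottle_center, bottle_done_center's own z axis and vertical above 0.5 rad).
It fails at once if the other stand's clamp is opened (value of joint clamp_done below 1.3 rad).
It fails at once if a bystander is moved by more than 30 mm, picked up or tipped over (distance of any of small_bottle_center, back_bottle_center, left_bottle_center, right_bottle_center, beaker, cream_jar from where it was at the start of the episode above 0.03 m or angle between any of small_bottle_center, back_bottle_center, left_bottle_center, right_bottle_center, beaker, cream_jar's own z axis and vertical above 0.5 rad or height (world z) of small_bottle_center above 0.046 m or height (world z) of back_bottle_center above 0.05 m or height (world z) of left_bottle_center above 0.0575 m or height (world z) of right_bottle_center above 0.054 m or height (world z) of any of beaker, cream_jar above 0.015 m).
It also fails if it takes over 48 s, if anything falls off the work surface, if the arm or the gripper's body presses on something with over 40 N, if the wrist force passes 120 N, or if a joint passes its speed limit or range.

## Working session

There is one attempt and no reset: what is moved stays moved. The work goes in short steps, Python scripts to look and compute and a tool call to move; the robot and the scene stay as the last step left them, time stands still between calls to the robot, and variables do not carry over. Pictures are saved under pics/ and viewed, about 8 in all and at most 12, crops included, and the job is handed in when it is done.

Besides the shell and the picture viewer there is one more tool, called after ">>>" in YAML: its name, and indented under it one key for each argument. send_rows: Moves the arm, as the interface text tells. Its arguments: {"type":"object","properties":{"plan":{"type":"array"},"jaw":{"type":"number"},"force":{"type":"number"}},"required":["plan"]}

```bash
mkdir -p pics
cat > h.py <<'E'
import numpy as np,cv2
from plant import r
from scipy.spatial.transform import Rotation as R
def cloud(p):
    z=p["range_z"];K=p["mtx"];v,u=np.mgrid[:480,:640]
    c=np.stack([(u-K[0,2])/K[0,0]*z,(v-K[1,2])/K[1,1]*z,z],-1)
    P=np.asarray(p["pose"]);w=c@P[:3,:3].T+P[:3,3];w[z==0]=np.nan;return w
def save(p,n): cv2.imwrite("pics/"+n,p["color"][:,:,::-1])
E
python3 - <<'E'
from h import *
print(r.get_state())
for c in ["top","side"]:
    p=r.capture(c);save(p,c+"1.png");w=cloud(p)
    print(c,np.round(p["pose"],3).tolist())
    for t in ["bottle_center","stand","clamp_knob","clamp","small_bottle_center","back_bottle_center"]:
        for d in r.trace(p,t)[:4]:
            print(t,round(d["score"],2),np.round(d["uv"]),np.round(np.nanmedian(w[d["mask"]],0),3),np.round(np.nanmax(w[d["mask"]][:,2]),3))
E
```

```text
{'time_s': 0.0, 'joints': array([ 8.95003023e+01,  2.05897684e+01,  6.33590031e-01, -2.12867920e-02,
       -7.01358641e+01, -1.65066026e+01]), 'qd': array([-0.02247162, -0.04335827, -0.00129959,  0.04465367, -0.00125587,
       -0.02723806]), 'joint_torque': array([-1.34668764e-03, -5.82711196e+01,  2.93064219e+01,  6.99761957e+00,
        7.26358965e-03, -1.56433121e-04]), 'tcp_pos': array([0.19730753, 0.64503268, 0.24463641]), 'eef_rot': array([  94.24237219,   89.90580653, -102.77117734]), 'contact_force': array([-0.66573406,  0.44340338, -0.29897323]), 'moment': array([-0.02345047,  0.03960767, -0.06019296]), 'gripper_width': 0.0876060585576364}
top [[0.039, -0.975, 0.217, 0.261], [-0.999, -0.038, 0.009, 0.001], [-0.001, -0.218, -0.976, 1.347], [0.0, 0.0, 0.0, 1.0]]
bottle_center 0.8 [228. 294.] [0.42  0.233 0.063] 0.092
bottle_center 0.74 [233. 244.] [0.546 0.232 0.06 ] 0.091
bottle_center 0.67 [325. 299.] [0.405 0.003 0.063] 0.091
bottle_center 0.67 [308. 328.] [0.343 0.036 0.062] 0.092
stand 0.71 [277. 264.] [0.508 0.112 0.017] 0.178
stand 0.18 [369. 247.] [ 0.526 -0.107  0.1
[... 291 characters left out ...]
8] 0.075
side [[0.835, -0.357, 0.418, 0.048], [-0.55, -0.539, 0.639, -0.675], [-0.002, -0.763, -0.646, 0.836], [0.0, 0.0, 0.0, 1.0]]
bottle_center 0.87 [243. 290.] [0.34  0.025 0.053] 0.091
bottle_center 0.85 [270. 242.] [0.447 0.108 0.063] 0.101
bottle_center 0.75 [284. 206.] [0.546 0.226 0.05 ] 0.089
bottle_center 0.74 [233. 226.] [0.42  0.227 0.049] 0.089
stand 0.71 [300. 244.] [0.521 0.095 0.025] 0.177
clamp_knob 0.85 [306. 192.] [0.548 0.133 0.153] 0.176
clamp 0.62 [308. 191.] [0.55  0.145 0.147] 0.176
small_bottle_center 0.79 [310. 275.] [0.492 0.013 0.035] 0.066
small_bottle_center 0.72 [371. 237.] [0.668 0.022 0.039] 0.074
back_bottle_center 0.88 [372. 237.] [0.669 0.023 0.039] 0.074
```

Run:
```python
import cv2
a=cv2.imread("pics/top1.png")[150:390,130:450];b=cv2.imread("pics/side1.png")[140:380,150:470]
cv2.imwrite("pics/c1.png",cv2.resize(a,(800,600),interpolation=cv2.INTER_CUBIC));cv2.imwrite("pics/c2.png",cv2.resize(b,(800,600),interpolation=cv2.INTER_CUBIC))
```

```text
(no output)
```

View pics/c1.png

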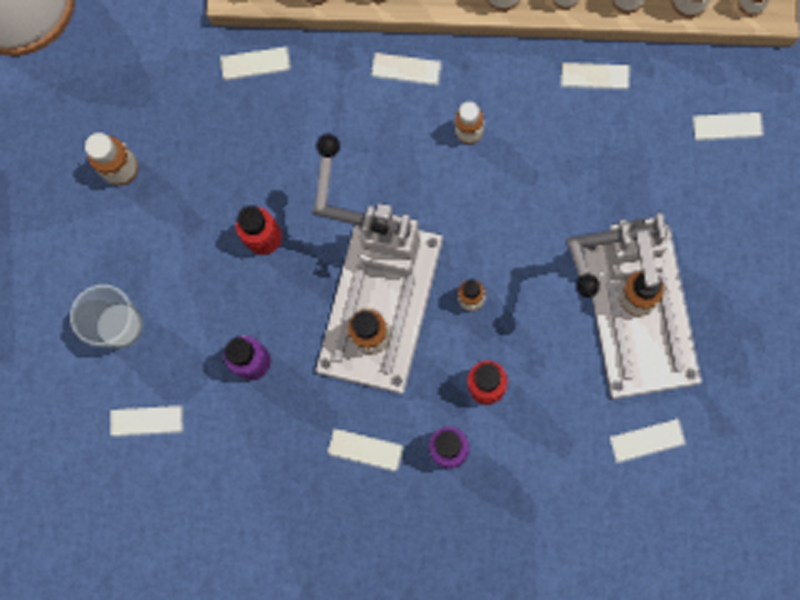

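View pics/c2.png

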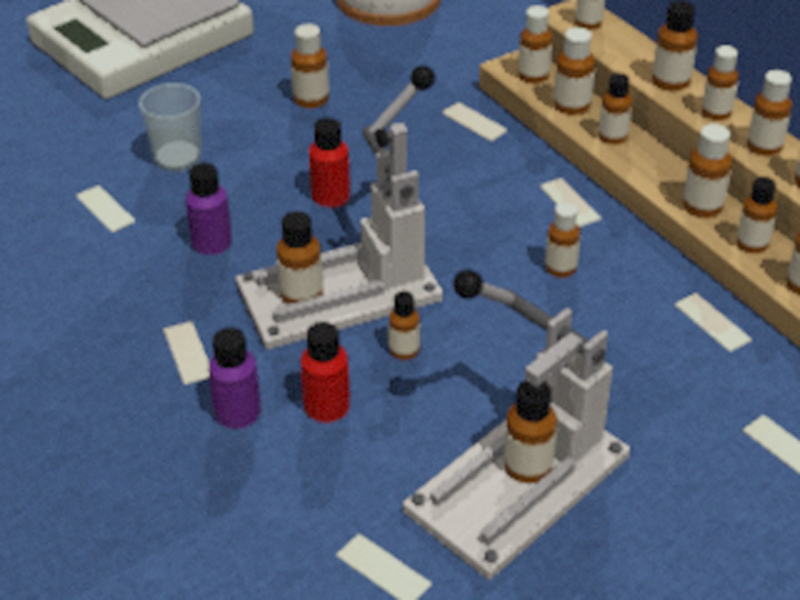

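Open stand: its amber bottle with black cap is at crop (367,330) in the top view, its knob at (328,146), leaning away. The other stand on the right is clamped. The candidates at top (245,357), (447,447) are purple and (260,230), (487,382) are red, so they are look-alikes and also obstacles for the gripper body. I'll fit the stand pose and the obstacle positions next.

```bash
cat > m.py <<'E'
from h import *
from scipy.optimize import minimize
def fit(ws,x0=(0.488,0.10,-0.2)):
    P=np.concatenate([w.reshape(-1,3) for w in ws]);P=P[np.isfinite(P).all(1)]
    P=P[np.hypot(P[:,0]-.49,P[:,1]-.1)<.16]
    B=P[(P[:,2]>.007)&(P[:,2]<.018)][:,:2]
    (c,s,a)=cv2.minAreaRect(B.astype(np.float32));
    def loc(q,X): c,s=np.cos(q[2]),np.sin(q[2]);d=X[:,:2]-q[:2];return np.c_[d@[c,s],d@[-s,c]]
    G=P[P[:,2]<.004][:,:2]
    def cost(q):  # base points inside, ground points outside (soft)
        f=lambda X:np.maximum(np.abs(loc(q,X)[:,0]+.0125)-.0825,np.abs(loc(q,X)[:,1])-.045)
        return np.clip(f(B),0,.01).sum()+np.clip(-f(G),0,.01).sum()
    best=min((minimize(cost,(x0[0]+dx,x0[1]+dy,y),method="Nelder-Mead",options=dict(xatol=1e-5,fatol=1e-6,initial_simplex=None)) for dx in(-.008,.008) for dy in(-.008,.008) for y in(-.25,-.15)),key=lambda o:o.fun)
    return best.x,best.fun,len(B),loc,P
def circ(w,m,z0,z1):
    X=w[m];X=X[(X[:,2]>z0)&(X[:,2]<z1)][:,:2];return X
E
python3 - <<'E'
from m import *
t=r.capture("top");s=r.capture("side");wt,ws=cloud(t),cloud(s)
for n,w in (("top",[wt]),("side",[ws]),("both",[wt,ws])):
    q,f,nb,loc,P=fit(w);print(n,np.round(q,4),round(f,4),nb)
# bright color-based object axis: cap tops
for nm,p,w in (("top",t,wt),("side",s,ws)):
  for d in r.trace(p,"bottle_center"):
    X=w[d["mask"]];X=X[np.isfinite(X).all(1)];zt=np.percentile(X[:,2],97);C=X[X[:,2]>zt-.006]
    c=(C.min(0)+C.max(0))/2
    print(nm,np.round(d["uv"]),p["color"][d["mask"]].mean(0).round(),"cap",np.round(c,3),"loc",np.round(loc(q,c[None])[0],3))
K=P[P[:,2]>.14];print("hi pts loc",np.round(np.c_[loc(q,K),K[:,2]][::max(1,len(K)//25)],3).tolist())
E
```

```text
top [ 0.4998  0.1115 -0.1984] 1.6265 1466
side [ 0.5002  0.1109 -0.2001] 2.3639 1265
both [ 0.5     0.1112 -0.1982] 3.9959 2731
top [324. 303.] [102.  44.  45.] cap [0.409 0.003 0.088] loc [-0.068 -0.124]
top [228. 294.] [67. 47. 83.] cap [0.424 0.238 0.088] loc [-0.1   0.11]
top [232. 241.] [94. 38. 41.] cap [0.554 0.237 0.089] loc [0.028 0.134]
top [278. 283.] [86. 65. 51.] cap [0.453 0.12  0.1  ] loc [-0.048 -0.001]
top [308. 330.] [76. 51. 88.] cap [0.345 0.037 0.087] loc [-0.138 -0.104]
side [271. 240.] [99. 82. 63.] cap [0.451 0.117 0.099] loc [-0.049 -0.004]
side [234. 226.] [62. 34. 77.] cap [0.423 0.237 0.086] loc [-0.1    0.108]
side [283. 287.] [100.  24.  24.] cap [0.409 0.001 0.086] loc [-0.068 -0.126]
side [243. 290.] [63. 34. 78.] cap [0.344 0.036 0.085] loc [-0.138 -0.104]
side [300. 247.] [130. 128. 126.] cap [0.568 0.127 0.169] loc [0.064 0.029]
hi pts loc [[0.104, 0.069, 0.169], [0.095, 0.067, 0.176], [0.09, 0.071, 0.174], [0.094, 0.055, 0.164], [0.085, 0.061, 0.165], [0.079, 0.061, 0.151], [0.068, 0.061, 0.147], [0.048, 0.002, 0.167], [0.04, 0.004, 0.168], [0.034, 0.008, 0.161], [0.029, -0.001, 0.169], [0.088, 0.066, 0.175], [0.089, 0.062, 0.172], [0.088, 0.058, 0.169], [0.085, 0.058, 0.165], [0.078, 0.064, 0.158], [0.08, 0.062, 0.154], [0.073, 0.063, 0.146], [0.066, 0.058, 0.144], [0.033, 0.002, 0.168], [0.043, -0.007, 0.17], [0.029, -0.003, 0.165], [0.042, -0.005, 0.161], [0.029, -0.004, 0.158], [0.048, -0.007, 0.152], [0.043, -0.006, 0.145]]
```

```bash
cat > g.py <<'E'
from h import *
S=np.array([0.5,0.111]);A=-0.198
def need(lx,ly,z,th,sg=1,q=None):
    "fingertip centre target in stand frame (m), tilt deg -> shift/turn units from now"
    st=r.get_state();R0=R.from_euler("xyz",st["eef_rot"],degrees=True)
    c,s=np.cos(A),np.sin(A);ex=np.array([c,s,0]);ey=np.array([-s,c,0]);t=np.radians(th)
    X=ex*np.sin(t)-np.array([0,0,np.cos(t)]);Y=sg*ey;Z=np.cross(X,Y)
    R1=R.from_matrix(np.c_[X,Y,Z])
    tip=np.r_[S+lx*ex[:2]+ly*ey[:2],z];tcp=tip-.019*X
    d=R0.inv().apply(tcp-st["tcp_pos"]);w=(R0.inv()*R1).as_rotvec()
    print("t",round(st["time_s"],2),"F",np.round(st["contact_force"],1),"shift",np.round(d/.15,3),"turn",np.round(w/(np.pi/4),3),"deg",round(np.degrees(np.linalg.norm(w)),1))
    p=st["tcp_pos"]+.019*R0.apply([1,0,0]);e=p[:2]-S
    print("now tip loc",np.round([e@ex[:2],e@ey[:2],p[2]],4))
E
python3 -c "
from g import *
for sg in(1,-1): need(-.12,-.007,.20,10,sg)
"
```

```text
t 0.9 F [ 0.4 -0.5 -0.2] shift [ 0.179  2.945 -2.158] turn [ 3.86  -0.017 -0.338] deg 174.4
now tip loc [-0.4018  0.4645  0.2266]
t 0.9 F [ 0.4 -0.5 -0.2] shift [ 0.179  2.945 -2.158] turn [-0.125  0.222 -0.011] deg 11.5
now tip loc [-0.4018  0.4645  0.2266]
```

>>> send_rows:
  plan:
    - [[0,0.2,-0.15],[0,0,0]]
    - [[0,0.45,-0.33],[0,0,0]]
    - [[0,0.7,-0.51],[0,0,0]]
    - [[0,0.9,-0.66],[0,0,0]]
    - [[0,1.0,-0.73],[0,0,0]]
  jaw: -1

```text
time_s: 1.4
tcp_pos: [0.2589, 0.4673, 0.2461]
eef_rot: [-67.8, 90.0, 95.1]
contact_force: [0.3, 0.0, 0.3]
gripper_width: 0.0531
```

>>> send_rows:
  plan:
    - [[0,0.2,-0.15],[0,0,0]]
    - [[0,0.45,-0.33],[0,0,0]]
    - [[0,0.7,-0.51],[0,0,0]]
    - [[0,0.9,-0.66],[0,0,0]]
    - [[0,1.0,-0.73],[0,0,0]]

```text
time_s: 1.9
tcp_pos: [0.32, 0.2897, 0.2464]
eef_rot: [-82.6, 89.9, 80.2]
contact_force: [-0.3, 1.2, 0.0]
gripper_width: 0.0131
```

```bash
python3 -c "
from g import *
need(-.12,-.007,.20,10,-1)
"
```

```text
t 1.9 F [-0.3  1.2  0. ] shift [ 0.183  0.914 -0.684] turn [-0.128  0.222 -0.009] deg 11.6
now tip loc [-0.2116  0.1398  0.2274]
```

>>> send_rows:
  plan:
    - [[0.03,0.2,-0.15],[0,0,0]]
    - [[0.08,0.45,-0.33],[-0.03,0.06,0]]
    - [[0.12,0.7,-0.51],[-0.08,0.14,0]]
    - [[0.18,0.9,-0.66],[-0.13,0.22,-0.01]]
    - [[0.183,0.914,-0.684],[-0.128,0.222,-0.009]]

```text
time_s: 2.4
tcp_pos: [0.3763, 0.1245, 0.217]
eef_rot: [179.1, 80.0, -12.2]
contact_force: [0.2, 0.1, -0.0]
gripper_width: 0.0003
```

Run:
```python
from g import *
need(-.093,-.007,.10,10,-1)
p=r.capture("wrist");save(p,"w1.png");s=r.capture("side");save(s,"s2.png")
a=np.hstack([cv2.resize(p["color"],(400,300)),cv2.resize(s["color"][140:380,150:470],(400,300))])
cv2.imwrite("pics/ws1.png",a[:,:,::-1])
```

```text
t 2.4 F [ 0.2  0.1 -0. ] shift [ 0.677 -0.029 -0.068] turn [-0.    -0.    -0.003] deg 0.2
now tip loc [-0.1206 -0.0112  0.1983]
```

View pics/ws1.png

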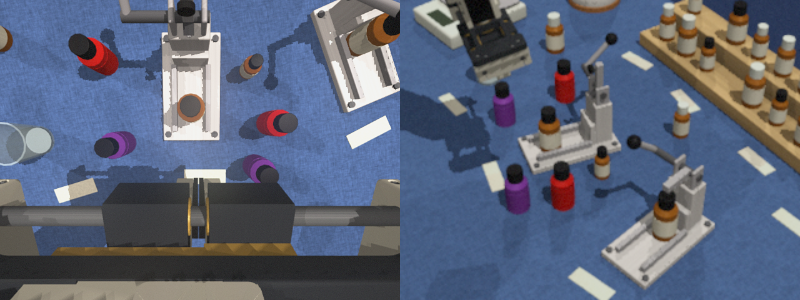

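The wrist view shows the amber bottle at (190,105) between the rails, with the closed fingers at (198,210) lined up behind it. I'll refine the stand pose from this close view.

Run:
```python
from m import *
p=r.capture("wrist");w=cloud(p)
m=np.ones((480,640),bool);m[270:]=False;w[~m]=np.nan
q,f,nb,loc,P=fit([w],(0.5,.111,-.2));print(np.round(q,4),round(f,4),nb)
q=(0.5,.111,-.198)
L=np.c_[loc(q,P),P[:,2]]
b=L[(L[:,2]>.012+.062)&(abs(L[:,0]+.05)<.03)&(abs(L[:,1])<.03)];b=b[b[:,2]>np.percentile(b[:,2],50)]
print("cap",b.min(0).round(4),b.max(0).round(4))
e=L[(L[:,2]>.009)&(L[:,2]<.016)]
print("base pct",np.percentile(e,[1,99],axis=0).round(4).tolist())
rl=L[(L[:,2]>.021)&(L[:,2]<.028)&(abs(L[:,1])<.04)&(L[:,0]<.0)]
print("rails y",np.percentile(rl[rl[:,1]>0],[3,50,97],axis=0).round(4).tolist(),np.percentile(rl[rl[:,1]<0],[3,50,97],axis=0).round(4).tolist())
s=L[(L[:,2]>.04)&(L[:,2]<.06)&(abs(L[:,1])<.03)&(L[:,0]>.0)];print("stop x",np.percentile(s[:,0],[1,10,50]).round(4))
for d in r.trace(p,"bottle_center"):
    X=w[d["mask"]];X=X[np.isfinite(X).all(1)]
    if len(X)<20: continue
    C=X[X[:,2]>np.percentile(X[:,2],97)-.006];c=(C.min(0)+C.max(0))/2
    print(np.round(d["uv"]),np.round(c[2],3),loc(q,c[None])[0].round(3))
```

```text
[ 0.4992  0.1109 -0.1985] 4.8006 9380
cap [-0.0601 -0.013   0.0965] [-0.0363  0.0111  0.0984]
base pct [[-0.0953, -0.086, 0.0096], [0.0644, 0.1152, 0.0153]]
rails y [[-0.0787, 0.0214, 0.0217], [-0.0386, 0.0251, 0.0233], [-0.0025, 0.0289, 0.0248]] [[-0.0788, -0.0293, 0.022], [-0.0407, -0.0255, 0.0234], [-0.0026, -0.0224, 0.0248]]
stop x [0.0175 0.0178 0.0215]
[419. 273.] 0.08 [-0.127 -0.102]
[191. 229.] 0.083 [-0.1   0.11]
[313. 174.] 0.095 [-0.049 -0.001]
[158.  83.] 0.083 [0.026 0.134]
[448. 197.] 0.083 [-0.069 -0.125]
```

```bash
sed -i 's/0.5,0.111\]/0.4993,0.111]/' g.py; python3 -c "
from g import *
need(-.083,-.007,.075,8,-1)
"
```

```text
t 2.6 F [ 0.3 -0.   0.1] shift [ 0.868  0.012 -0.095] turn [-0.001 -0.045  0.001] deg 2.0
now tip loc [-0.119  -0.0053  0.2008]
```

>>> send_rows:
  plan:
    - [[0.1,0.012,-0.09],[0,0,0]]
    - [[0.3,0.012,-0.095],[0,-0.02,0]]
    - [[0.55,0.012,-0.095],[0,-0.045,0]]
    - [[0.8,0.012,-0.095],[0,-0.045,0]]
    - [[0.868,0.012,-0.095],[0,-0.045,0]]

```text
time_s: 3.1
tcp_pos: [0.4136, 0.1211, 0.0906]
eef_rot: [178.9, 82.2, -12.5]
contact_force: [-0.9, -0.6, 0.0]
gripper_width: 0.0003
```

```bash
python3 -c "
from g import *
need(-.083,-.007,.0294,8,-1)
"
```

```text
t 3.1 F [-0.9 -0.6  0. ] shift [ 0.28  -0.     0.036] turn [-0.001  0.004 -0.004] deg 0.3
now tip loc [-0.0834 -0.007   0.0718]
```

>>> send_rows:
  plan:
    - [[0.08,0,0.01],[0,0,0]]
    - [[0.16,0,0.02],[0,0.004,0]]
    - [[0.22,0,0.028],[0,0.004,0]]
    - [[0.26,0,0.033],[0,0.004,0]]
    - [[0.26,0,0.033],[0,0.004,0]]

```text
time_s: 3.6
tcp_pos: [0.4141, 0.1216, 0.0507]
eef_rot: [178.4, 82.1, -13.0]
contact_force: [0.9, -0.5, 0.1]
gripper_width: 0.0005
```

Run:
```python
from g import *
need(-.083,-.007,.0294,8,-1)
s=r.capture("side");save(s,"s3.png")
cv2.imwrite("pics/s3c.png",cv2.resize(s["color"][170:350,180:420],(800,600),interpolation=cv2.INTER_CUBIC)[:,:,::-1])
```

```text
t 3.6 F [ 0.9 -0.5  0.1] shift [0.016 0.004 0.003] turn [ 0.     0.001 -0.005] deg 0.2
now tip loc [-0.083  -0.0064  0.0318]
```

View pics/s3c.png

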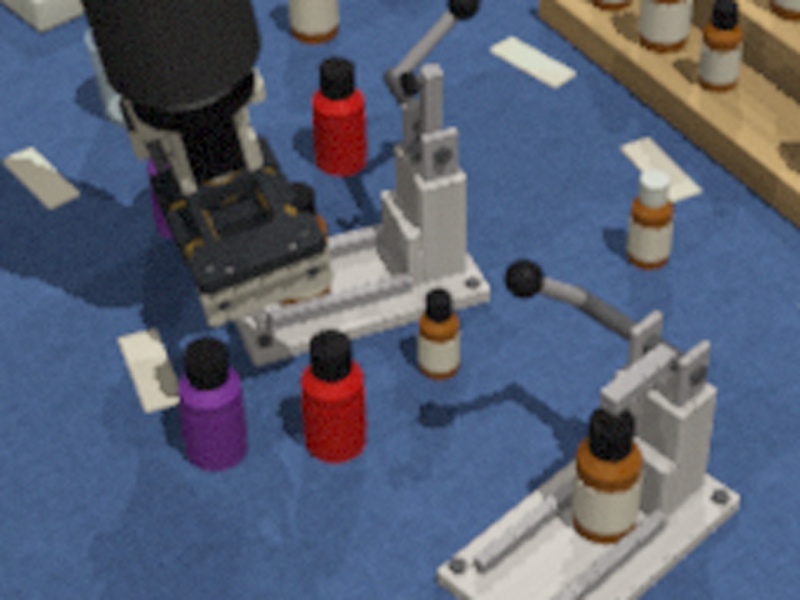

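The gripper sits behind the bottle, clear of the purple (210,400) and red (335,395) look-alikes. Next is the push.

```bash
python3 -c "
from g import *
need(-.045,-.007,.0292,8,-1);need(-.029,-.007,.0292,8,-1)
"
```

```text
t 3.65 F [-0.2 -0.2  1.1] shift [ 0.056  0.004 -0.247] turn [-0.     0.001 -0.004] deg 0.2
now tip loc [-0.0828 -0.0064  0.0323]
t 3.65 F [-0.2 -0.2  1.1] shift [ 0.07   0.004 -0.352] turn [-0.     0.001 -0.004] deg 0.2
now tip loc [-0.0828 -0.0064  0.0323]
```

>>> send_rows:
  plan:
    - [[0.022,0.002,-0.03],[0,0,0]]
    - [[0.032,0.003,-0.07],[0,0,0]]
    - [[0.037,0.004,-0.11],[0,0,0]]
    - [[0.042,0.004,-0.15],[0,0,0]]
    - [[0.046,0.004,-0.18],[0,0,0]]

```text
time_s: 4.15
tcp_pos: [0.442, 0.1154, 0.0482]
eef_rot: [178.8, 82.0, -12.6]
contact_force: [-1.9, -0.9, 0.7]
gripper_width: 0.0006
```

```bash
python3 -c "
from g import *
need(-.038,-.007,.0292,8,-1)
"
```

```text
t 4.15 F [-1.9 -0.9  0.7] shift [ 0.016  0.    -0.108] turn [-0.001  0.001 -0.004] deg 0.2
now tip loc [-0.0544 -0.007   0.0294]
```

>>> send_rows:
  plan:
    - [[0.004,0,-0.025],[0,0,0]]
    - [[0.008,0,-0.05],[0,0,0]]
    - [[0.011,0,-0.075],[0,0,0]]
    - [[0.015,0,-0.1],[0,0,0]]
    - [[0.015,0,-0.1],[0,0,0]]

```text
time_s: 4.65
tcp_pos: [0.4574, 0.1124, 0.0481]
eef_rot: [178.8, 82.0, -12.6]
contact_force: [-1.2, -0.7, 0.2]
gripper_width: 0.0003
```

```bash
cat > b.py <<'E'
from m import *
q=(0.4993,.111,-.198)
def bot():
  for c in ("top","side","wrist"):
    p=r.capture(c);w=cloud(p);P=w.reshape(-1,3);P=P[np.isfinite(P).all(1)]
    d=P[:,:2]-q[:2];a=np.cos(q[2]);s=np.sin(q[2]);L=np.c_[d@[a,s],d@[-s,a],P[:,2]]
    col=p["color"].reshape(-1,3)[np.isfinite(w.reshape(-1,3)).all(1)]
    for nm,z0,z1 in(("cap",.085,.102),("body",.03,.066)):
        k=(L[:,2]>z0)&(L[:,2]<z1)&(abs(L[:,1])<.025)&(L[:,0]>-.08)&(L[:,0]<.012)
        if nm=="cap": k&=col.max(1)<90
        if k.sum()>5: print(c,nm,k.sum(),np.percentile(L[k],[3,50,97],axis=0).round(4).tolist())
    save(p,c+"_b.png")
E
python3 - <<'E'
from g import *
need(-.029,-.007,.0292,8,-1)
import b;b.bot()
a=np.hstack([cv2.resize(cv2.imread("pics/wrist_b.png"),(400,300)),cv2.resize(cv2.imread("pics/side_b.png")[170:350,180:420],(400,300))])
cv2.imwrite("pics/ws2.png",a)
E
```

```text
t 4.65 F [-1.2 -0.7  0.2] shift [ 0.009  0.001 -0.064] turn [-0.001  0.    -0.004] deg 0.2
now tip loc [-0.0388 -0.0069  0.0293]
side cap 16 [[-0.0021, -0.0129, 0.0886], [-0.0, -0.006, 0.0979], [0.0026, 0.0058, 0.1]]
wrist cap 1123 [[-0.0213, -0.0101, 0.0954], [-0.0149, -0.0043, 0.0965], [-0.0102, 0.0093, 0.0977]]
wrist body 504 [[-0.0346, -0.0212, 0.0326], [0.0073, -0.0073, 0.0561], [0.0095, 0.0089, 0.0659]]
```

View pics/ws2.png

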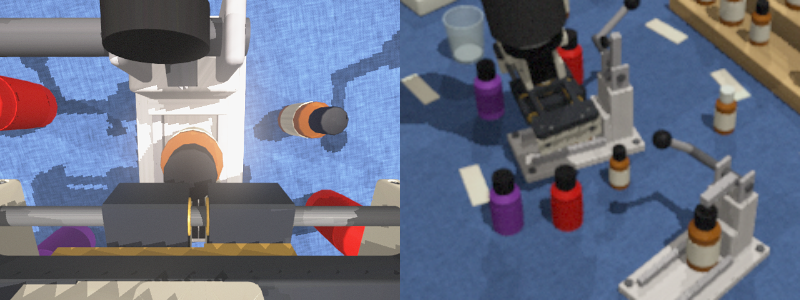

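The bottle is upright, about 10 mm short of home (wrist view, bottle at (190,160)). I'll push the rest slowly.

>>> send_rows:
  plan:
    - [[0.002,0,-0.015],[0,0,0]]
    - [[0.004,0,-0.03],[0,0,0]]
    - [[0.006,0,-0.045],[0,0,0]]
    - [[0.008,0,-0.058],[0,0,0]]
    - [[0.009,0,-0.066],[0,0,0]]

```text
time_s: 5.3
tcp_pos: [0.467, 0.1106, 0.0481]
eef_rot: [178.9, 82.0, -12.5]
contact_force: [-3.9, 3.9, 0.4]
gripper_width: 0.0006
```

Run:
```python
from g import *
need(-.029,-.007,.0292,8,-1)
import b;b.bot()
```

```text
t 5.3 F [-3.9  3.9  0.4] shift [0.001 0.002 0.   ] turn [-0.001  0.    -0.003] deg 0.2
now tip loc [-0.029  -0.0068  0.0293]
side cap 18 [[-0.0764, -0.0236, 0.0929], [-0.0334, -0.0068, 0.0983], [0.011, 0.0158, 0.1011]]
wrist cap 2590 [[-0.0114, -0.01, 0.0942], [-0.0012, -0.0018, 0.0965], [0.0105, 0.0087, 0.0978]]
wrist body 64 [[-0.0248, -0.022, 0.0373], [-0.0194, -0.0172, 0.0568], [0.0119, 0.0131, 0.0659]]
```

>>> send_rows:
  plan:
    - [[0,0,-0.004],[0,0,0]]
    - [[0.001,0,-0.008],[0,0,0]]
    - [[0.001,0,-0.012],[0,0,0]]
    - [[0.001,0,-0.012],[0,0,0]]
    - [[0.001,0,-0.012],[0,0,0]]

```text
time_s: 5.95
tcp_pos: [0.4675, 0.1103, 0.0479]
eef_rot: [178.8, 82.1, -12.6]
contact_force: [-12.7, 8.3, 4.3]
gripper_width: 0.0005
```

The force rose to 15 N after only about 0.5 mm of motion, so the bottle is seated. Backing off.

>>> send_rows:
  plan:
    - [[-0.003,0,0.02],[0,0,0]]
    - [[-0.01,0,0.07],[0,0,0]]
    - [[-0.02,0,0.13],[0,0,0]]
    - [[-0.028,0,0.19],[0,0,0]]
    - [[-0.03,0,0.2],[0,0,0]]

```text
time_s: 6.45
tcp_pos: [0.4366, 0.116, 0.0483]
eef_rot: [178.7, 82.1, -12.7]
contact_force: [-0.0, -0.2, 0.1]
gripper_width: 0.0004
```

>>> send_rows:
  plan:
    - [[-0.15,0,-0.02],[0,0,0]]
    - [[-0.35,0,-0.05],[0,0,0]]
    - [[-0.6,0,-0.08],[0,0,0]]
    - [[-0.85,0,-0.11],[0,0,0]]
    - [[-1.0,0,-0.13],[0,0,0]]

```text
time_s: 6.95
tcp_pos: [0.4359, 0.1175, 0.2026]
eef_rot: [179.9, 82.0, -11.4]
contact_force: [-0.4, 1.1, -0.2]
gripper_width: 0.0004
```

Run:
```python
from g import *
need(-.05,-.007,.24,0,-1)
need(.135,.065,.24,0,-1)
import b;b.bot()
```

```text
t 6.95 F [-0.4  1.1 -0.2] shift [-0.36   0.006 -0.141] turn [ 0.001 -0.179 -0.   ] deg 8.0
now tip loc [-0.0607 -0.0061  0.1838]
t 6.95 F [-0.4  1.1 -0.2] shift [-0.187 -0.473 -1.363] turn [ 0.001 -0.179 -0.   ] deg 8.0
now tip loc [-0.0607 -0.0061  0.1838]
top cap 52 [[-0.0031, -0.0145, 0.0934], [0.0033, -0.0036, 0.0975], [0.0102, 0.0072, 0.1012]]
top body 11 [[-0.0506, -0.0249, 0.031], [-0.0002, -0.0208, 0.0498], [0.009, 0.0046, 0.0636]]
side cap 119 [[-0.0119, -0.0158, 0.0854], [-0.0014, -0.0086, 0.097], [0.0094, 0.0058, 0.1011]]
side body 199 [[-0.0183, -0.0232, 0.0313], [-0.0068, -0.0183, 0.0483], [0.0098, -0.0008, 0.0647]]
wrist cap 167 [[-0.0092, -0.0027, 0.0952], [0.0028, 0.0058, 0.0965], [0.0104, 0.0094, 0.0977]]
```

>>> send_rows:
  plan:
    - [[-0.1,0,-0.03],[0,-0.04,0]]
    - [[-0.2,0,-0.08],[0,-0.1,0]]
    - [[-0.3,0,-0.12],[0,-0.179,0]]
    - [[-0.36,0.006,-0.141],[0,-0.179,0]]
    - [[-0.36,0.006,-0.141],[0,-0.179,0]]

```text
time_s: 7.6
tcp_pos: [0.4495, 0.1137, 0.2572]
eef_rot: [160.7, 89.9, -30.8]
contact_force: [0.6, -0.4, 0.0]
gripper_width: 0.0005
```

Run:
```python
from g import *
need(.135,.065,.24,0,-1)
```

```text
t 7.6 F [ 0.6 -0.4  0. ] shift [-0.011 -0.483 -1.228] turn [-0.002 -0.001 -0.   ] deg 0.1
now tip loc [-0.0494 -0.0072  0.2382]
```

>>> send_rows:
  plan:
    - [[-0.01,-0.08,-0.2],[0,0,0]]
    - [[-0.01,-0.18,-0.45],[0,0,0]]
    - [[-0.01,-0.28,-0.7],[0,0,0]]
    - [[-0.01,-0.36,-0.9],[0,0,0]]
    - [[-0.01,-0.4,-1.0],[0,0,0]]

```text
time_s: 8.1
tcp_pos: [0.6093, 0.143, 0.2562]
eef_rot: [82.3, 89.8, -109.2]
contact_force: [0.0, 0.2, -0.8]
gripper_width: 0.0005
```

Run:
```python
from g import *
need(.135,.065,.24,0,-1)
p=r.capture("wrist");save(p,"w5.png");s=r.capture("side");w=cloud(s)
d=r.trace(s,"clamp_knob")
for k in d[:3]: print(k["score"],k["uv"],np.nanmedian(w[k["mask"]],0).round(3))
cv2.imwrite("pics/ws3.png",np.hstack([cv2.resize(p["color"],(400,300)),cv2.resize(s["color"][110:290,210:450],(400,300))])[:,:,::-1])
```

```text
t 8.1 F [ 0.   0.2 -0.8] shift [-0.019 -0.081 -0.223] turn [-0.003  0.    -0.003] deg 0.2
now tip loc [0.1015 0.0529 0.2372]
0.81 [308.5, 193.0] [0.548 0.117 0.145]
0.18 [374.9, 235.1] [0.668 0.023 0.04 ]
```

View pics/ws3.png

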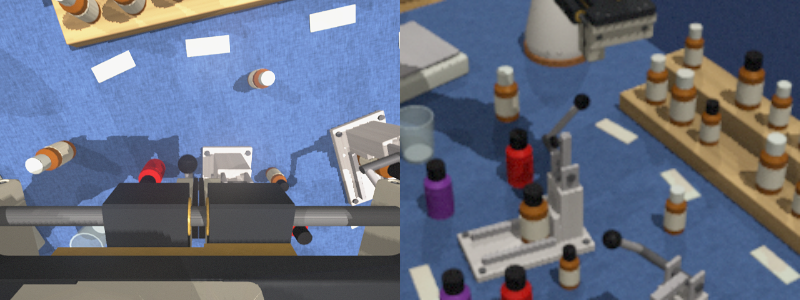

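The side view shows the bottle against the stop at (532,210) and the knob still open at (581,101). I'll go beyond the knob, then down.

>>> send_rows:
  plan:
    - [[0,-0.03,-0.08],[0,0,0]]
    - [[0,-0.06,-0.17],[0,0,0]]
    - [[-0.01,-0.081,-0.225],[0,0,0]]
    - [[-0.01,-0.081,-0.225],[0,0,0]]
    - [[-0.01,-0.081,-0.225],[0,0,0]]

```text
time_s: 8.75
tcp_pos: [0.6427, 0.1479, 0.2577]
eef_rot: [63.2, 89.8, -128.3]
contact_force: [-0.1, -0.3, 0.3]
gripper_width: 0.0004
```

>>> send_rows:
  plan:
    - [[0.1,0,0],[0,0,0]]
    - [[0.25,0,0],[0,0,0]]
    - [[0.4,0,0],[0,0,0]]
    - [[0.52,0,0],[0,0,0]]
    - [[0.58,0,0],[0,0,0]]

```text
time_s: 9.25
tcp_pos: [0.6412, 0.1473, 0.1692]
eef_rot: [50.6, 89.7, -140.9]
contact_force: [0.0, -0.3, -0.1]
gripper_width: 0.0004
```

Run:
```python
from g import *
need(.09,.065,.152,0,-1)
need(.03,.065,.152,0,-1)
```

```text
t 9.25 F [ 0.  -0.3 -0.1] shift [-0.011 -0.01   0.28 ] turn [-0.003  0.004 -0.005] deg 0.3
now tip loc [0.1319 0.0634 0.1502]
t 9.25 F [ 0.  -0.3 -0.1] shift [-0.01  -0.009  0.68 ] turn [-0.003  0.004 -0.005] deg 0.3
now tip loc [0.1319 0.0634 0.1502]
```

>>> send_rows:
  plan:
    - [[-0.01,-0.01,0.06],[0,0,0]]
    - [[-0.01,-0.01,0.12],[0,0,0]]
    - [[-0.01,-0.01,0.18],[0,0,0]]
    - [[-0.01,-0.01,0.24],[0,0,0]]
    - [[-0.01,-0.01,0.3],[0,0,0]]

```text
time_s: 9.75
tcp_pos: [0.6033, 0.1582, 0.1783]
eef_rot: [-170.4, 89.3, -1.8]
contact_force: [3.6, -2.1, 3.1]
gripper_width: 0.0002
```

>>> send_rows:
  plan:
    - [[0,0,0.06],[0,0,0]]
    - [[0,0,0.12],[0,0,0]]
    - [[0,0,0.18],[0,0,0]]
    - [[0,0,0.25],[0,0,0]]
    - [[0,0,0.32],[0,0,0]]

```text
time_s: 10.25
tcp_pos: [0.5548, 0.1678, 0.1771]
eef_rot: [-172.7, 89.4, -4.0]
contact_force: [-0.1, 0.1, 0.9]
gripper_width: 0.0006
```

Run:
```python
from g import *
need(.03,.065,.152,0,-1)
s=r.capture("side")
cv2.imwrite("pics/s6.png",cv2.resize(s["color"][110:290,210:450],(800,600))[:,:,::-1])
```

```text
t 10.25 F [-0.1  0.1  0.9] shift [0.04  0.011 0.088] turn [-0.    -0.014  0.002] deg 0.6
now tip loc [0.0434 0.0666 0.1581]
```

View pics/s6.png

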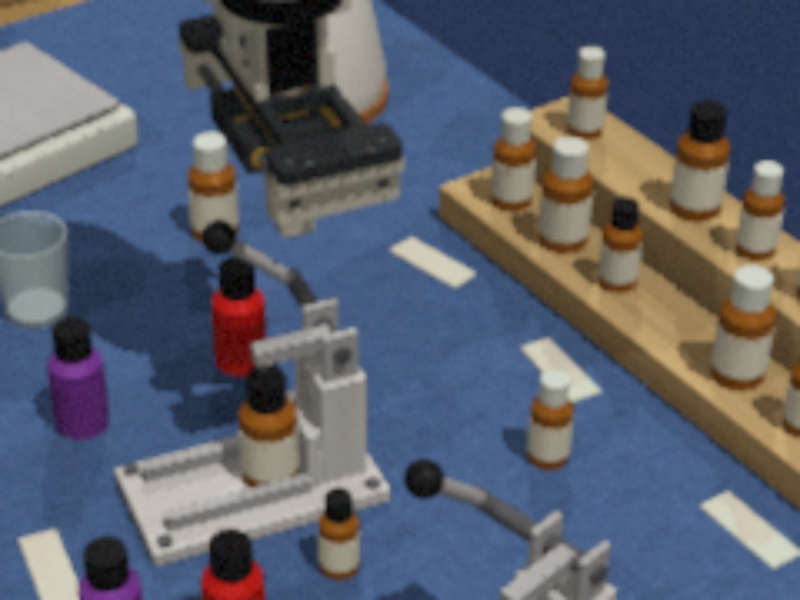

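The clamp has snapped over: the arm lies on the cap at (290,345), the knob is towards the robot at (218,237), and the gripper is free. I'll raise it clear.

>>> send_rows:
  plan:
    - [[-0.03,0,-0.1],[0,0,0]]
    - [[-0.15,0,-0.2],[0,0,0]]
    - [[-0.3,0,-0.25],[0,0,0]]
    - [[-0.45,0,-0.25],[0,0,0]]
    - [[-0.5,0,-0.25],[0,0,0]]

```text
time_s: 10.8
tcp_pos: [0.5902, 0.161, 0.2545]
eef_rot: [-167.2, 89.3, 1.5]
contact_force: [-0.7, 0.1, -0.5]
gripper_width: 0.0004
```

>>> send_rows:
  plan:
    - [[0,0,0],[0,0,0]]
    - [[0,0,0],[0,0,0]]
    - [[0,0,0],[0,0,0]]
    - [[0,0,0],[0,0,0]]
    - [[0,0,0],[0,0,0]]

```text
time_s: 11.3
tcp_pos: [0.59, 0.1609, 0.2537]
eef_rot: [-169.9, 89.3, -1.2]
contact_force: [0.3, 0.8, -0.2]
gripper_width: 0.0005
```

Run:
```python
from g import *
import b
need(.03,.065,.24,0,-1)
b.bot()
s=r.capture("side");w=cloud(s)
for k in r.trace(s,"clamp_knob")[:2]:
    X=w[k["mask"]];d=np.nanmedian(X,0);e=d[:2]-S;c,n=np.cos(A),np.sin(A);print(k["score"],k["uv"],d.round(3),"loc",e@[c,n],e@[-n,c])
P=w.reshape(-1,3);d=P[:,:2]-S;L=np.c_[d@[c,n],d@[-n,c],P[:,2]]
k=(abs(L[:,1]-.065)<.02)&(abs(L[:,0])<.04)&(L[:,2]>.148)
print("knob",np.percentile(L[k],[5,50,95],axis=0).round(3).tolist())
k=(abs(L[:,1])<.008)&(L[:,0]>-.02)&(L[:,0]<.03)&(L[:,2]>.102);print("arm",np.percentile(L[k],[5,50,95],axis=0).round(3).tolist())
print(r.close_job())
```

```text
t 11.3 F [ 0.3  0.8 -0.2] shift [-0.039  0.011  0.327] turn [-0.    -0.014  0.003] deg 0.7
now tip loc [0.0793 0.0668 0.2347]
top cap 51 [[-0.0122, -0.014, 0.0877], [-0.0056, -0.007, 0.0974], [0.0088, 0.0084, 0.1009]]
top body 53 [[-0.0295, -0.0214, 0.0313], [-0.0138, -0.0114, 0.0495], [0.0044, 0.0188, 0.0653]]
side cap 100 [[-0.0114, -0.0157, 0.0862], [-0.0026, -0.0098, 0.0961], [0.0099, 0.0021, 0.1012]]
side body 197 [[-0.0184, -0.0228, 0.0307], [-0.0077, -0.0182, 0.0481], [0.0099, -0.0007, 0.0647]]
wrist body 72 [[-0.0016, 0.012, 0.0329], [0.0074, 0.0153, 0.053], [0.0118, 0.017, 0.0641]]
0.68 [293.8, 195.6] [0.523 0.147 0.122] loc 0.01604996405660953 0.039876067254146684
knob [[-0.009, 0.046, 0.16], [0.033, 0.058, 0.47], [0.038, 0.073, 0.529]]
arm [[-0.006, -0.007, 0.105], [0.008, -0.004, 0.119], [0.028, 0.005, 0.124]]
the job is handed in; nothing more can be done
None
```

I pushed the loose bottle upright along the channel with closed fingers until it was against the stop. I then backed off, went over beyond the knob, and swept the handle past upright; the clamp snapped shut on the cap. I lifted clear and handed the job in at about 11.5 s of the 48 s allowed.

**Last checks:**
- **Bottle:** its cap centre is within about 1–2 mm of home along the channel. The foot contact force rose to 15 N with almost no motion at the end of the push, which fits it being seated.
- **Clamp:** the arm lies level on the cap, with its top at about z = 0.12 m. The side picture after the snap shows it closed, with the handle leaning towards the robot.
- **Robot:** the wrist force is about zero and the gripper is clear of everything.
- **Other things:** the parts of the other stand and the bystanders visible in the side pictures look unmoved. I compared these by eye, not by measurement.

**Unclear or disagreeing readings:**
- My last knob measurement was useless because the gripper was in the same region of the point cloud. I could not get an exact clamp angle from it, so 1.6 rad is inferred from the picture and the level arm.
- The cap's crosswise reading differed by a few millimetres between cameras (about -3 to -7 mm). Each camera sees only one side of the cap, and the rails limit the bottle to about ±2.5 mm, so I did not treat it as a real offset.

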